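Pulse the cleaned bench mill with its bayonet lid

ROBOT

A 6-joint arm with a two-finger parallel gripper is mounted at the origin on the work surface. World frame = base frame: x ahead of the robot, y to its left, z up, the work surface at z = 0. Lengths are in mm, angles in rad, forces in N, time in s.
With the tool pointing down it reaches from about 400 to 925 mm from the base axis. Payload 12.5 kg.
Tool frame: the origin (TCP) lies at the very end of the fingers, on their centre line; the grasp point (between the pads) lies 19 mm behind it; z points along the fingers, x is the direction in which the jaws open and shut, and the axes are right-handed (so a half turn about z gives the same grasp; the last joint's range is limited). The gripper opens to 95 mm and grips with 3 to 60 N. Pads are 20 mm wide; open, the fingers measure 119 mm over their backs; the gripper's body (75 mm by 180 mm) begins 59 mm behind the grasp point.
Start: joints at [-1.352, 0.491, 1.559, -0, 1.092, -0.106], TCP at [199.473, -592.332, 214.661] pointing down, gripper open.
Joint ranges: [-3.1, 3.1], [-0.84, 2.19], [0.05, 2.79], [-1.13, 4.28], [0.06, 2.93], [-2.69, 2.69]. Speed limits (rad/s): [2.22, 2.22, 2.79, 3.14, 3.14, 3.14].

INTERFACE

Orientations are given as [roll, pitch, yaw] about the fixed x, y, z axes, in that order (R = Rz(yaw) Ry(pitch) Rx(roll)).
In Python, from cell import state, viewer, ticket, look_for, regions_of gives the robot as it stands.
- The arm moves only by the shell command python3 -m inch 'ROWS'. ROWS is JSON, a list of rows, each a list of 7 numbers: the turn, a rotation vector about the world's x, y, z in degrees, then the shift along the world's x, y, z in mm, then the opening, from -1 (shut) to 1 (fully open). In form: [[rx, ry, rz, tx, ty, tz, hand], ...]. A call has 1 to 10 rows; each row shifts and turns the commanded pose from where the row before left it; what a row does not reach is not made up. A row lasts 1/10 s, in which the tool goes at most 50 mm and 8.59 degrees, less where a joint would pass 70% of its speed; a pose out of reach is approached as far as the arm can. A call with a gripper value outside its range is refused whole. The fingers move at their own pace and stop on an object; the grip force is fixed at half the most. Time passes only in rows, so rows that do not move let the fingers close. It gives the time, the measured TCP pose, the force and the opening at its end, in the units of the state.
- state(): the state, without advancing time (a new reading comes with each control period).
- viewer.read_camera(name): name is "scene" or "top" or "wrist"; returns a dict with "color" (400x640x3 uint8, red, green, blue), "depth" (400x640 float32, mm along the optical axis (not along the pixel's ray), 0 where there is no reading), "fx", "fy", "cx", "cy" (pixels), "position" and "orientation" of the camera in the world. Camera axes: x right, y down, z forward; pixel columns grow to the right and rows downward; lengths in mm; the calibration is good to about 2 mm. A picture is of the moment at which its call begins.
- ticket.job_done(): hands the job in, once; it reports no verdict.
Trained networks look in the newest picture that a camera, given by its name, has taken for a name from the list of things; names that differ only in an ending like _2 or _b are one class to them, and where a whole thing is asked for, a point or a joint stands for the part that bears it (a point fixed in the world has none). Each returns a list of dicts, best first, with "score" (0 to 1); they miss things now and then, are a little off and sometimes report something else, mostly with a low value. They report only what shows in the picture. A call takes as long as a camera call. They do not tell look-alikes from the thing itself.
- look_for(name, camera): "box" ([left, top, right, bottom] as shares, 0 to 1, of the picture: columns of its width, rows of its height, round what is visible of it).
- regions_of(name, camera): "pixels" (400x640 bool, what is visible of it) and "box" ([left, top, right, bottom] as shares, 0 to 1, of the picture: columns of its width, rows of its height, round what is visible of it).
The state is a dict: "t": time; "joints": joint angles; "qvel": joint speeds; "tau": joint torques, N m; "eef_pos": TCP position; "tcp_rot": TCP orientation; "ft_force": force on the tool from outside, world axes, zero at the start; "moment": the same for the moment, N m; "opening": opening from 0.0 (shut) to 1.0 (fully open).
Only numpy, scipy, OpenCV 4.12 (cv2) and the standard library are available. Lean on these libraries where they do the work, as an engineer would, in place of code of your own. Each camera call takes 0.05 s, during which the arm holds its last target. There are 200 camera calls.

TASK

The jeweller's bench mill has just been cleaned: put its bayonet lid back on, with the two lugs down through the notches of the collar until the lid sits flat, then turn it clockwise (seen from above) to the pulse mark, half way to the lock, to test-run the blade. The pulse position is sprung, so keep hold of the lid and finish while still holding it there; do not let it go on past the click, and leave the other things on the bench where they are.

Things in the scene. Friction and masses are not known exactly. Their poses are not given: they have to be found in the camera images.
- mill: white plastic bench mill, fixed to the bench, 120 mm across at the foot, 106 mm at the open collar on top, 140 mm high, steel cup and blade inside. Origin: centre of its underside, z up. The collar has an inward lip, 5 mm thick, 81 mm inside diameter, with two notches 19 mm wide half a turn apart, at the mill's +x and -x; the lid fits either way round (half-turn symmetric)
- mill_mouth (a point): centre of the mill's open collar at the top of its lip, 140 mm above the bench
- mill_notch (a point): middle of the +x notch in the lip, at lip-top height, 47 mm from the mill's axis; on the outside of the collar the widest and longest upright rib marks it (entry mark; same at the -x notch)
- mill_pulse (a point): outer top end of the pulse mark: upright rib outside the collar, 40 degrees clockwise (from above) of the +x notch, 57.5 mm from the axis; a like rib stands half a turn round. The shortest ribs, 80 degrees clockwise of the notches, mark locked. With the lid turned to pulse, its bar points at the pulse ribs
- lid: grey plastic bayonet lid, loose, about 0.16 kg, lying right way up on the bench: flange 100 mm across, low dome, straight grip bar on top along the lid's x. Origin: centre of its underside, z up; flange underside at z = 13 mm, dome top 26 mm, bar top 52 mm. Seated, the flange rests on the lip and the origin is 127 mm above the mill's origin, lug tops 2 mm below the lip
- lid_bar (a point): middle of the top of the lid's grip bar; the bar is 68 mm long (lid x), 14 mm wide (lid y), 26 mm high above the dome
- lid_lug (a point): outer end of the lug at the lid's +x, 45.5 mm from the axis, 3 mm above the lid's underside; lugs are 12 mm wide and 6 mm high, at +x and -x, in line with the bar, at the foot of the skirt (76 mm diameter, 13 mm deep)
- switch (a joint): sprung pulse switch hidden under the lip, in rad, clockwise positive: 0 at rest, also with the lid just dropped in. The lugs push it from 6 degrees of lid turn on, so it reads the turn less 0.10: about 0.59 at the pulse mark, 0.84 where the click plunger is first felt, 1.29 locked. Torque 0.08 N m at first, 0.19 at pulse; it turns a released lid back
- tin: bystander: round aluminium tin, 63 mm across, 45 mm high, origin at the centre of its underside
- stone: bystander: grey sharpening stone, 35 x 100 x 20 mm, its length along its y, origin at the centre of its underside
- brush: bystander: small wooden brush, 160 mm long, lying along its x, bristles to +x
Not all that is in view belongs to the job. Several things look just like the lid: the one meant starts nearest to the robot's base.

How it is judged:
By the outcome, as a careful person would: the job done as asked, in the order asked, and still so for the second after the job is handed in, while the arm keeps its last pose, push and grip.
It also fails if it takes over 42 s, if anything falls off the work surface, if the arm or the gripper's body presses on something with over 40 N, if the wrist force passes 120 N, or if a joint passes its speed limit or range.

## Working session

There is one attempt and no reset: what is moved stays moved. The work goes in short steps, Python scripts to look and compute and a shell command to move; the robot and the scene stay as the last step left them, time stands still between calls to the robot, and variables do not carry over. Pictures are saved under pics/ and viewed, on a budget of 10 in all, crops included, one or two more only if the job needs it, and the job is handed in when it is done.

```bash
mkdir -p pics; ls; cat > h.py <<'E'
import numpy as np, cv2
from scipy.spatial.transform import Rotation as R
from cell import state, viewer, ticket, look_for, regions_of
def cam(n): return viewer.read_camera(n)
def rot(c):
    o=np.array(c["orientation"],float)
    return o if o.shape==(3,3) else (R.from_euler('xyz',o).as_matrix() if o.size==3 else R.from_quat(o).as_matrix())
def cloud(c):
    d=c["depth"]; v,u=np.mgrid[0:400,0:640]
    p=np.stack([(u-c["cx"])/c["fx"]*d,(v-c["cy"])/c["fy"]*d,d],-1)
    return p@rot(c).T+np.array(c["position"])
def save(n,img): cv2.imwrite("pics/"+n,img[:,:,::-1])
def px(c,P):
    q=(np.array(P)-c["position"])@rot(c); return q[...,0]/q[...,2]*c["fx"]+c["cx"], q[...,1]/q[...,2]*c["fy"]+c["cy"]
E
python3 - <<'E'
from h import *
print(state())
for n in("top","scene"):
    c=cam(n); save(n+"0.png",c["color"]); print(n,c["position"],c["orientation"],c["fx"])
    P=cloud(c)
    for t in("mill","lid","tin","stone","brush"):
        for r in regions_of(t,n):
            m=r["pixels"]&(c["depth"]>0); q=P[m]
            if len(q): print(t,round(r["score"],2),np.round(np.array(r["box"])*[640,400,640,400]),np.round(np.median(q,0)),"zmax",np.round(np.percentile(q[:,2],98)))
E
```

```text
pics
{'t': 0.0, 'joints': array([-1.35162943e+00,  4.91588031e-01,  1.55945426e+00, -1.98081311e-05,
        1.09170635e+00, -1.05602649e-01]), 'qvel': array([-6.08584413e-04,  4.67410802e-04,  3.15025848e-05, -7.35323862e-04,
       -2.87662613e-03,  2.07766360e-04]), 'tau': array([ 9.46956206e-04, -6.12639141e+01, -2.58182949e+01,  6.94249989e-02,
        4.82248224e-02, -7.15607302e-05]), 'eef_pos': array([ 199.39264814, -592.07890218,  214.0424071 ]), 'tcp_rot': array([-3.14148827e+00,  1.15140364e-03, -1.24601758e+00]), 'ft_force': array([-0.65084236, -0.61692691,  0.16288583]), 'moment': array([ 0.05579014, -0.04538593,  0.02335353]), 'opening': 0.9996608449389107}
top [ 445.77032256   91.26303542 1214.77493893] [-3.00958134 -0.01177211 -1.57468108] 405.0292099068296
mill 0.81 [399. 225. 454. 269.] [ 482. -212.   95.] zmax 144.0
lid 0.96 [200. 191. 234. 224.] [600. 378.  25.] zmax 54.0
lid 0.95 [258. 201. 289. 232.] [575. 217.  26.] zmax 54.0
lid 0.68 [190. 152. 226. 181.] [724. 415.  26.] zmax 55.0
lid 0.57 [244. 149. 281. 181.] [727. 251.  26.] zmax 54.0
tin 0.78 [318. 170. 3
[... 163 characters left out ...]

brush 0.6 [342. 227. 357. 285.] [479. -12.  19.] zmax 25.0
scene [1260.47964976 -305.23555819  591.03501806] [-2.14316529  0.01038203  0.99865089] 418.53581046633826
mill 0.67 [115. 186. 192. 275.] [ 526. -221.   91.] zmax 140.0
lid 0.94 [328. 187. 366. 220.] [595. 206.  25.] zmax 52.0
lid 0.79 [376. 213. 425. 251.] [746. 240.  25.] zmax 53.0
lid 0.78 [387. 176. 427. 205.] [619. 373.  25.] zmax 52.0
lid 0.64 [426. 190. 471. 225.] [744. 401.  25.] zmax 53.0
tin 0.75 [295. 231. 327. 270.] [693.  42.  42.] zmax 46.0
tin 0.39 [330. 188. 371. 219.] [594. 208.  25.] zmax 52.0
stone 0.66 [217. 278. 272. 306.] [ 704. -111.   19.] zmax 22.0
brush 0.66 [227. 196. 265. 238.] [493. -15.  17.] zmax 21.0
```

```bash
python3 - <<'E'
from h import *
c=cam("top"); im=c["color"]; save("top_crop.png",cv2.resize(im[130:300,170:470],None,fx=2.66,fy=2.66,interpolation=cv2.INTER_CUBIC))
P=cloud(c)
for r in regions_of("lid","top"):
    q=P[r["pixels"]&(c["depth"]>0)]; f=q[(q[:,2]>15)&(q[:,2]<30)]; b=q[(q[:,2]>44)]
    (cx,cy),rad=cv2.minEnclosingCircle(f[:,:2].astype(np.float32)); (bx,by),(w,h),a=cv2.minAreaRect(b[:,:2].astype(np.float32))
    d=np.linalg.svd(b[:,:2]-b[:,:2].mean(0))[2][0]
    print(np.round([r["score"],cx,cy,rad,bx,by,w,h],2),b.mean(0),np.degrees(np.arctan2(d[1],d[0])),np.hypot(cx,cy))
m=(P[...,2]>130)&(P[...,2]<150)&(abs(P[...,0]-480)<120)&(abs(P[...,1]+215)<120); q=P[m]
print(len(q),q.mean(0),cv2.minEnclosingCircle(q[:,:2].astype(np.float32)))
E
```

```text
[  0.97 728.36 417.48  49.82 727.17 417.63  16.42  66.97] [726.39864305 417.12765741  51.69108914] 129.0686906124258 839.5217040002884
[  0.83 601.08 382.96  50.25 600.56 383.38  67.41  15.72] [599.94388242 382.20150686  51.62244284] -165.72079928575894 712.7135594581983
[  0.82 730.44 252.2   49.82 729.4  252.17  14.18  65.51] [728.95020522 252.06220182  51.92172888] 126.73777758250571 772.7503789585833
[  0.68 575.59 218.85  49.84 575.05 218.59  13.05  65.18] [574.59359977 218.54412823  51.74082827] 135.7636554224302 615.7932511358727
552 [ 482.69752635 -216.13542836  139.94816156] ((483.4641418457031, -217.31455993652344), 57.046878814697266)
```

View pics/top_crop.png

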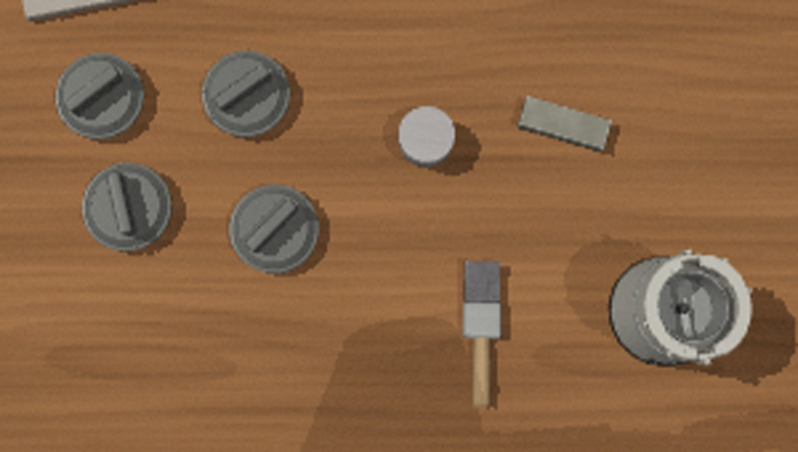

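```bash
python3 - <<'E'
from h import *
c=cam("wrist"); s=state(); print(c["position"],c["orientation"],c["fx"]); 
T=R.from_euler('xyz',s["tcp_rot"]).as_matrix()
print("cam in tool",T.T@(np.array(c["position"])-s["eef_pos"]), (T.T@rot(c)).round(3))
E
```

```text
[ 273.89128935 -568.3138669   384.9264545 ] [ 2.85825390e+00  5.99594016e-04 -1.24648128e+00] 276.49073386087355
cam in tool [   0.99545239  -78.19104944 -170.26144252] [[ 1.    -0.    -0.001]
 [ 0.     0.96   0.28 ]
 [ 0.001 -0.28   0.96 ]]
```

```bash
python3 -m inch '[[0,0,7.1,28,30,0,1],[0,0,7.1,28,30,0,1],[0,0,7.1,28,30,0,1],[0,0,7.1,28,30,0,1],[0,0,7.1,28,30,0,1],[0,0,7.1,28,30,0,1],[0,0,7.1,28,30,0,1],[0,0,7.1,28,30,0,1],[0,0,7.1,28,30,0,1],[0,0,7.1,32,27,0,1]]'
python3 - <<'E'
from h import *
import time
c=cam("wrist"); c=cam("wrist"); s=state(); print(s["eef_pos"],s["tcp_rot"],np.abs(s["qvel"]).max(),c["position"])
im=c["color"]; save("w1.png",im)
P=cloud(c); np.save("P1.npy",P); np.save("w1.npy",im)
m=(P[...,2]>134)&(P[...,2]<146)&(np.hypot(P[...,0]-483,P[...,1]+217)<75); q=P[m]
print(len(q),cv2.minEnclosingCircle(q[:,:2].astype(np.float32)),np.median(q[:,2]))
# circle fit with lip inner/outer by angle
for ctr in [(483,-217)]:
    d=q[:,:2]-ctr; a=np.degrees(np.arctan2(d[:,1],d[:,0])); r=np.hypot(*d.T)
    for k in range(-180,180,5):
        z=r[(a>=k)&(a<k+5)]
        print(k,np.round([z.min(),z.max()],1) if len(z) else None,end=' ')
E
```

```text
t: 1.75
eef_pos: [484.3, -293.8, 214.9]
tcp_rot: [3.141, -0.0, -0.002]
ft_force: [0.0, -1.4, 0.0]
opening: 1.002
[ 486.16628627 -292.47123827  214.75683515] [-3.14150129e+00 -9.91848401e-04  1.02365566e-03] 0.07036492673526684 [ 486.81178945 -213.2179751   385.22293183]
5118 ((484.4232177734375, -218.83570861816406), 57.118492126464844) 140.1429856638315
-180 [45.6 51. ] -175 [45.8 55.7] -170 [46.5 56.1] -165 [46.4 51.6] -160 [40.  51.7] -155 [40.1 51.7] -150 [39.9 52.6] -145 [40.2 52.7] -140 [40.3 53.1] -135 [40.5 53.2] -130 [40.8 53.2] -125 [40.9 53.5] -120 [41.  53.7] -115 [41.1 53.8] -110 [41.6 54.1] -105 [41.6 54.2] -100 [41.5 54.4] -95 [41.8 54.2] -90 [42.2 53.8] -85 [42.2 54.8] -80 [42.3 54.5] -75 [42.3 58.6] -70 [42.4 57. ] -65 [42.4 54.9] -60 [42.5 55.1] -55 [42.5 55.4] -50 [42.5 55.4] -45 [42.5 54.8] -40 [42.4 55.2] -35 [42.4 59.3] -30 [42.3 55. ] -25 [42.3 54.7] -20 [42.1 54.8] -15 [42.4 54.2] -10 [42.3 54.3] -5 [48.9 53.5] 0 [48.8 58. ] 5 [48.8 57.8] 10 [48.4 53. ] 15 [41.5 53.4] 20 [41.2 53. ] 25 [41.  53.4] 30 [40.7 53.2] 35 [40.7 53.1] 40 [40.5 53. ] 45 [40.2 52.8] 50 [40.  52.3] 55 [39.9 52.4] 60 [39.6 52. ] 65 [39.5 51.9] 70 [39.3 52.1] 75 [39.1 51.6] 80 [39.1 51.5] 85 [38.9 51.1] 90 [38.6 51.2] 95 [38.7 51.5] 100 [38.6 54.1] 105 [38.4 54.9] 110 [38.4 51.2] 115 [38.4 51.2] 120 [38.4 50.8] 125 [38.3 50.9] 130 [38.3 51. ] 135 [38.4 50.9] 140 [38.4 50.8] 145 [38.3 54.7] 150 [38.5 50.9] 155 [38.5 51.1] 160 [38.6 51. ] 165 [38.7 51.1] 170 [38.9 50.4] 175 [39.8 50.8]
```

View pics/w1.png

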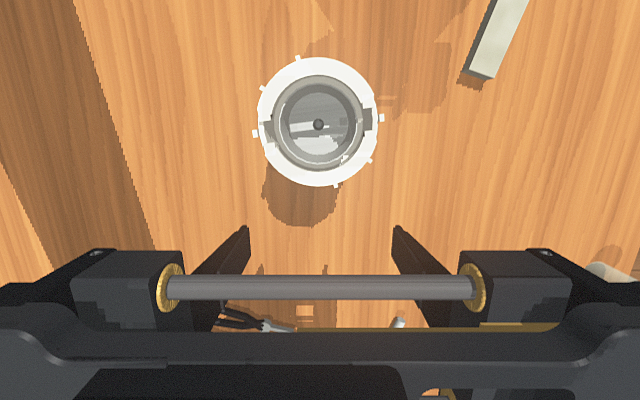

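```bash
cat > mill.py <<'E'
from h import *
from scipy.optimize import least_squares
def fit(P,c0=(484,-219)):
    x0=np.array(c0,float)
    m=(abs(P[...,2]-140)<5)&(np.hypot(P[...,0]-x0[0],P[...,1]-x0[1])<62); q=P[m][:,:2]
    c=x0
    for _ in range(3):
        d=q-c; a=np.degrees(np.arctan2(d[:,1],d[:,0])); r=np.hypot(*d.T)
        k=np.arange(-180,180,2); I=[];O=[]
        for kk in k:
            s=(a>=kk)&(a<kk+2)
            if s.sum()<4: continue
            i=np.where(s)[0]; I.append(q[i[r[i].argmin()]]); O.append(q[i[r[i].argmax()]])
        I=np.array(I);O=np.array(O)
        f=lambda p:np.r_[np.hypot(*(I-p[:2]).T)-p[2],np.hypot(*(O-p[:2]).T)-p[3]]
        s=least_squares(f,[*c,40.5,53],loss='soft_l1',f_scale=.5); c=s.x[:2]
    d=I-c; r=np.hypot(*d.T); a=np.arctan2(d[:,1],d[:,0]); n=r>s.x[2]+3.5
    no=[]
    phi=np.degrees(np.angle(np.exp(2j*a[n]).sum()))/2
    d=O-c; rr=np.hypot(*d.T); aa=np.degrees(np.arctan2(d[:,1],d[:,0]))+1
    return s.x,phi,np.sort(np.degrees(a[n])).round(1),aa[rr>s.x[3]+1.8].round(1)
E
python3 - <<'E'
from mill import *
print(fit(np.load("P1.npy")))
c=cam("wrist"); print(state()["eef_pos"],c["position"]); P=cloud(c); np.save("P2.npy",P); print(fit(P))
c=cam("top"); P=cloud(c); print(fit(P))
E
```

```text
(array([ 484.40227149, -218.54216556,   40.60876773,   52.76564242]), np.float64(7.598172451901848), array([-180. , -177. , -175.9, -173.1, -171.8, -168.8, -167.6, -165.6,
       -163.3,   -2.2,   -0.2,    1.9,    3.9,    5.8,    6.8,    9.9,
         10.9,   13.9,   14.1,   16. ,   20. ,  178. ,  179. ]), array([-173.9, -171.3, -170.5, -168.8,  -73.3,  -71.5,  -70.3,  -33.3,
        -32.1,  -30.1,    6. ,    8.6,    9.4,   11.1,  106.7,  108.3,
        109.1,  146.7,  148.5,  149.2]))
[ 484.73732645 -293.8314901   214.6328371 ] [ 485.72412771 -214.87595105  385.00733671]
(array([ 484.4345612 , -218.52553897,   40.6225187 ,   52.77347429]), np.float64(7.312667696913883), array([-176.3, -174.2, -172.2, -171.2, -169.2, -166.8, -165.8, -162.5,
       -160.1,   -5. ,   -3.7,   -0.7,    1.4,    2.4,    4.4,    6.1,
          9.3,   10.3,   13.4,   14.4,   17.6,  177.8,  178.7]), array([-173.4, -171.7, -170.9, -168.9,  -73.2,  -71.4,  -70.3,  -33.1,
        -32.8,  -30.3,    6.4,    7.2,   10.5,   11.3,  106.7,  107.5,
        110. ,  146.7,  148.5,  149.2]))
(array([ 483.15035774, -216.55551308,   41.8412761 ,   52.20856402]), np.float64(54.396337409649796), array([-168.6,   97.3]), array([-169. ,  -71.2,  -70.2,  -67. ,  -32.5,  108.2]))
```

Four look-alikes in the top crop: (99,95), (246,93), (126,207), (274,228), at 840, 773, 713 and 616 mm from the base. The one at (274,228) is nearest, at world (575, 218), and the enlarged crop shows it as a complete lid with its bar at about 135°. In the wrist picture the mill is at (318,122), with its notches at (272,128) and (368,117). The entry ribs put the notch at 8.5°.

```bash
python3 -m inch '[[0,0,4.6,9,47,0,1],[0,0,4.6,9,47,0,1],[0,0,4.6,9,47,-6,1],[0,0,4.6,9,47,-8,1],[0,0,4.6,9,47,-8,1],[0,0,4.6,9,47,-8,1],[0,0,4.6,9,47,-8,1],[0,0,4.6,9,47,-8,1],[0,0,4.6,9,47,-8,1],[0,0,4.4,9,47,-8,1]]' && python3 -m inch '[[0,0,0,0,42,0,1],[0,0,0,0,0,0,1],[0,0,0,0,0,0,1]]'
python3 - <<'E'
from h import *
c=cam("wrist"); s=state(); print(s["eef_pos"],np.degrees(s["tcp_rot"]))
save("w2.png",c["color"]); P=cloud(c)
for r in regions_of("lid","wrist"):
    q=P[r["pixels"]&(c["depth"]>0)]; f=q[(q[:,2]>10)&(q[:,2]<30)]; b=q[(q[:,2]>49)&(q[:,2]<56)]
    if len(b)<20: continue
    br=cv2.minAreaRect(b[:,:2].astype(np.float32)); d=np.linalg.svd(b[:,:2]-b[:,:2].mean(0),full_matrices=False)[2][0]
    print(round(r["score"],2),cv2.minEnclosingCircle(f[:,:2].astype(np.float32)),br,np.degrees(np.arctan2(d[1],d[0])),np.median(b[:,2]))
E
```

```text
t: 2.95
eef_pos: [573.8, 175.1, 152.5]
tcp_rot: [3.141, -0.0, 0.793]
ft_force: [0.7, -0.9, -0.3]
opening: 1.001
t: 3.25
eef_pos: [573.4, 216.1, 152.4]
tcp_rot: [-3.142, 0.0, 0.792]
ft_force: [0.3, 0.3, 0.3]
opening: 1.004
[573.56629883 215.34431745 152.6191229 ] [1.79995471e+02 2.04446733e-02 4.53166667e+01]
0.93 ((728.7955322265625, 416.8196716308594), 50.544864654541016) ((728.6286010742188, 416.2271423339844), (15.160883903503418, 67.45890808105469), 39.41069412231445) -50.90452874208896 51.75421390872924
0.71 ((602.2896728515625, 382.10662841796875), 50.19187545776367) ((601.8473510742188, 381.81036376953125), (67.11434173583984, 14.59362506866455), 14.474007606506348) 14.257188618717574 52.01341172315995
0.64 ((727.546875, 252.44912719726562), 49.28447723388672) ((719.510986328125, 266.3514099121094), (13.844217300415039, 30.137393951416016), 37.253631591796875) -48.52880302137995 51.76061056691424
0.6 ((577.1436157226562, 217.50308227539062), 49.757816314697266) ((576.8771362304688, 217.87237548828125), (13.984167098999023, 67.37738800048828), 46.1865348815918) -44.56988170303397 51.969989691786964
```

View pics/w2.png

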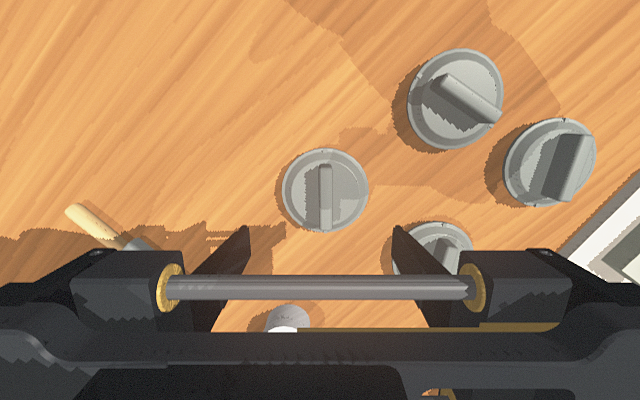

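The lid meant is at (325,190) in the wrist picture, its bar upright between the finger tips and nothing in the way. The other three are up and to the right. Now I descend and grip.

```bash
python3 -m inch '[[0,0,0.3,3.3,1,-30,1],[0,0,0,0,0,-35,1],[0,0,0,0,0,-30,1],[0,0,0,0,0,-20,1],[0,0,0,0,0,-7,1],[0,0,0,0,0,0,1],[0,0,0,0,0,0,-1],[0,0,0,0,0,0,-1],[0,0,0,0,0,0,-1],[0,0,0,0,0,0,-1]]' && python3 -m inch '[[0,0,0,0,0,0,-1],[0,0,0,0,0,0,-1],[0,0,0,0,0,0,-1],[0,0,0,0,0,0,-1]]'
```

```text
t: 4.35
eef_pos: [577.0, 217.8, 31.3]
tcp_rot: [3.141, -0.001, 0.798]
ft_force: [0.2, -0.1, -1.0]
opening: 0.719
t: 4.75
eef_pos: [576.8, 217.7, 30.6]
tcp_rot: [-3.142, -0.0, 0.798]
ft_force: [0.5, 1.0, -0.3]
opening: 0.383
```

```bash
python3 -m inch '[[0,0,0,0,0,0,-1],[0,0,0,0,0,0,-1],[0,0,0,0,0,0,-1],[0,0,0,0,0,0,-1],[0,0,0,0,0,0,-1],[0,0,0,0,0,0,-1]]' && python3 -m inch '[[0,0,0,0,0,5,-1],[0,0,0,0,0,15,-1],[0,0,0,0,0,30,-1],[0,0,0,0,0,40,-1],[0,0,0,0,0,40,-1],[0,0,0,0,0,40,-1],[0,0,0,0,0,30,-1],[0,0,0,0,0,0,-1]]'
python3 - <<'E'
from h import *
c=cam("wrist"); s=state(); print(s["eef_pos"],np.degrees(s["tcp_rot"]),s["opening"],s["ft_force"])
save("w3.png",c["color"])
E
```

```text
t: 5.35
eef_pos: [576.8, 217.7, 30.7]
tcp_rot: [3.142, -0.0, 0.798]
ft_force: [0.4, 0.0, -0.8]
opening: 0.147
t: 6.15
eef_pos: [577.9, 218.0, 236.4]
tcp_rot: [3.137, -0.007, 0.798]
ft_force: [1.7, -0.1, -1.6]
opening: 0.145
[577.0902434  217.77614088 233.53010224] [179.86938497  -0.21892729  45.71305879] 0.14547360014971816 [-0.74499559 -0.71720207 -1.93028184]
```

View pics/w3.png

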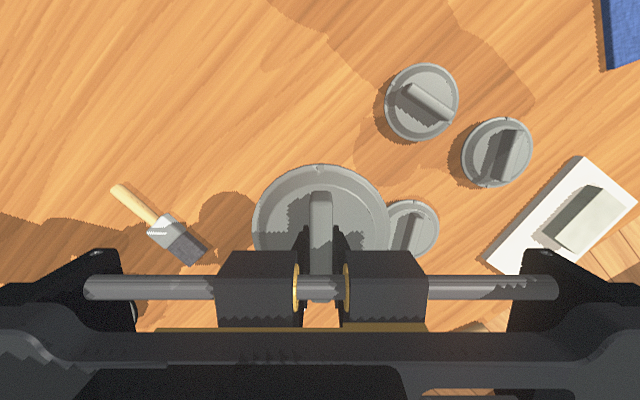

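```bash
python3 -m inch '[[0,0,4,1.6,-25,0,-1],[0,0,5.4,1.6,-43,0,-1],[0,0,5.4,1.6,-45,0,-1],[0,0,5.4,1.6,-46,0,-1],[0,0,5.4,1.6,-46,0,-1],[0,0,5.4,1.6,-46,0,-1],[0,0,5.4,1.6,-46,0,-1],[0,0,5.4,1.6,-46,0,-1],[0,0,5.4,1.6,-45,0,-1],[0,0,5.6,1.8,-32,0,-1]]' && python3 -m inch '[[0,0,0,0,0,0,-1],[0,0,0,0,0,0,-1],[0,0,0,0,0,0,-1],[0,0,0,0,0,0,-1]]'
cat > meas.py <<'E'
from mill import *
c=cam("wrist"); s=state(); e=s["eef_pos"]; print(e,np.degrees(s["tcp_rot"]),s["opening"],c["position"],c["orientation"])
P=cloud(c); np.save("P3.npy",P); np.save("w4.npy",c["color"])
print("mill",fit(P))
T=R.from_euler('xyz',s["tcp_rot"]).as_matrix(); L=(P-e)@T   # tool frame
Z=L[...,2]; D=c["depth"]>0
b=D&(abs(Z+21.5)<2.5)&(abs(L[...,0])<9)&(abs(L[...,1])<45)
q=L[b]; print("bar n",len(q),"ymin",np.percentile(q[:,1],1),"z",np.median(q[:,2]))
print("bar tilt",np.polyfit(q[:,1],q[:,2],1))
w=[]; ys=np.arange(-32,-12,2)
for y in ys:
    z=q[abs(q[:,1]-y)<1][:,0]; w.append((z.min()+z.max())/2 if len(z) else np.nan)
print("bar centre line x(y)",np.polyfit(ys[~np.isnan(w)],np.array(w)[~np.isnan(w)],1),np.round(w,1))
f=D&(Z>0)&(Z<22)&(np.hypot(L[...,0],L[...,1])<58)&(L[...,1]<0); q=L[f]
a=np.degrees(np.arctan2(q[:,1],q[:,0])); r=np.hypot(q[:,0],q[:,1]); E=[]
for k in range(-160,-20,3):
    i=np.where((a>=k)&(a<k+3))[0]
    if len(i)>3: E.append(q[i[r[i].argmax()]])
E=np.array(E)
g=least_squares(lambda p:np.hypot(E[:,0]-p[0],E[:,1]-p[1])-p[2],[0,0,50],loss='soft_l1',f_scale=.5)
print("lid circle",g.x, "median z",np.median(E[:,2]))
g=least_squares(lambda p:np.hypot(E[:,0]-p[0],E[:,1]-p[1])-50,[0,0],loss='soft_l1',f_scale=.5); print("r=50:",g.x)
E3=E[abs(E[:,2]-np.median(E[:,2]))<3]; print("flange plane",np.linalg.lstsq(np.c_[E3[:,:2],np.ones(len(E3))],E3[:,2],rcond=None)[0])
save("w4.png",c["color"])
E
python3 meas.py
```

```text
t: 7.2
eef_pos: [592.0, -204.9, 229.5]
tcp_rot: [-3.14, -0.001, 1.722]
ft_force: [0.1, -0.2, -1.2]
opening: 0.144
t: 7.6
eef_pos: [593.0, -201.0, 230.5]
tcp_rot: [-3.141, -0.0, 1.72]
ft_force: [0.1, 1.0, -1.3]
opening: 0.148
[ 593.01306787 -201.1449663   230.64094453] [-1.79990306e+02 -1.69172585e-02  9.85613755e+01] 0.14425733037816443 [ 514.96157242 -213.95580369  400.83207326] [ 2.86044373e+00 -1.00129026e-03  1.71955799e+00]
mill (array([ 484.94889554, -218.20174837,   40.62571268,   52.76159084]), np.float64(7.5686030746998085), array([-178.9, -176.9, -175. , -172.9, -171.9, -169.9, -167.8, -165.7,
       -163.7, -160.2,   -2.1,   -0.8,    1.2,    3.4,    4.4,    7.8,
          9. ,   11.2,   12.4,   15.8,   18. ,  176.9,  179.9]), array([-173.3, -171.6, -170.8,  -73.2,  -72.3,  -69.9,  -33.1,  -31.8,
        -30.6,    6.1,    8. ,   10.8,  106.8,  108. ,  109.7,  146.7,
        147.6,  149.9]))
bar n 1775 ymin -34.24270991887148 z -21.187396865138073
bar tilt [-4.65002856e-03 -2.11832589e+01]
bar centre line x(y) [-0.0039882  -1.12101729] [-1.  -1.  -1.  -1.  -1.  -1.  -1.3 -1.  -1.  -1. ]
lid circle [-1.03101113 -1.18541089 49.34546196] median z 13.261129997629467
r=50: [-1.04448729 -0.38939484]
flange plane [-2.14328006e-03 -6.01779393e-02  1.13610846e+01]
```

```bash
sleep 1
```

```text
(no output)
```

View pics/w4.png

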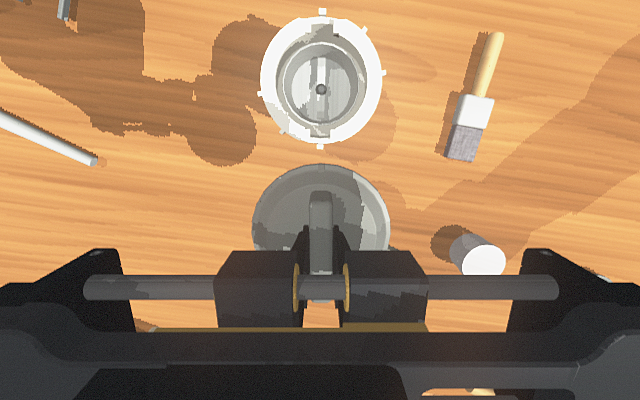

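The mill is at (321,80) in the picture, with its notches at the top (322,35) and bottom (320,125). The held lid is at (320,215) with its bar parallel to the notch line. I move over the mill and lower the lid.

```bash
python3 -m inch '[[0,0,0,-25,-4,0,-1],[0,0,0,-35,-5,0,-1],[0,0,0,-33,-5,0,-1],[0,0,0,-14.8,-2,0,-1],[0,0,0,0,0,-15,-1],[0,0,0,0,0,-25,-1],[0,0,0,0,0,-12,-1],[0,0,0,0,0,0,-1],[0,0,0,0,0,0,-1]]'
python3 - <<'E'
from h import *
s=state(); print(s["eef_pos"],np.degrees(s["tcp_rot"]),s["ft_force"])
c=cam("scene"); u,v=map(int,px(c,[484,-218,150])); save("s1.png",cv2.resize(c["color"][v-50:v+60,u-70:u+70],None,fx=5,fy=5,interpolation=cv2.INTER_CUBIC))
E
```

```text
t: 8.55
eef_pos: [485.7, -218.3, 179.1]
tcp_rot: [3.141, 0.0, 1.72]
ft_force: [0.1, 0.3, -1.2]
opening: 0.147
[ 485.72271333 -218.28624869  179.08061097] [1.79986683e+02 1.40322717e-03 9.85315402e+01] [ 0.1161972   0.25411126 -1.22222998]
```

View pics/s1.png

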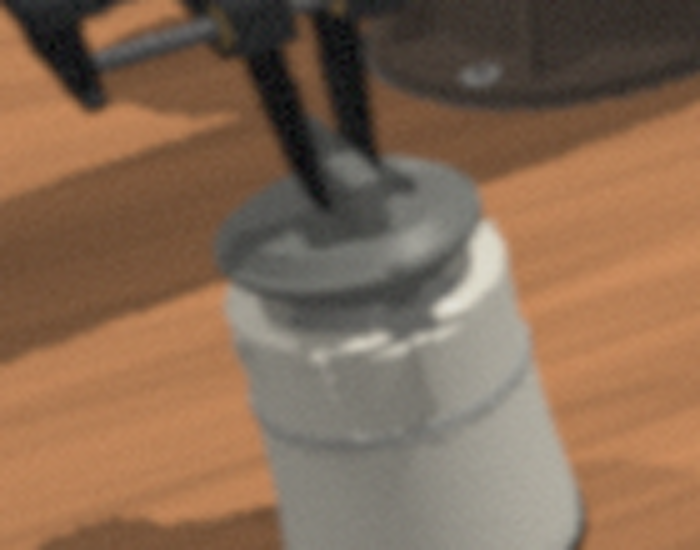

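```bash
python3 -m inch '[[0,0,0,-0.4,0.6,-3,-1],[0,0,0,0,0,-3,-1],[0,0,0,0,0,-3,-1],[0,0,0,0,0,-2,-1],[0,0,0,0,0,-2,-1],[0,0,0,0,0,0,-1]]'; python3 -c "
from h import *
s=state();print(s['eef_pos'],np.degrees(s['tcp_rot']),s['ft_force'],s['moment'])"
```

```text
t: 9.2
eef_pos: [484.7, -217.7, 165.4]
tcp_rot: [-3.141, -0.0, 1.719]
ft_force: [-1.6, 0.4, -2.6]
opening: 0.147
[ 484.66716818 -217.72092883  165.37406111] [-1.79980007e+02 -2.24296291e-02  9.85062521e+01] [-1.55369445  0.39568027 -2.5822076 ] [ 0.1007416  -0.07302402  0.00920569]
```

```bash
python3 -m inch '[[0,0,0,0,0,-2,-1],[0,0,0,0,0,-2,-1],[0,0,0,0,0,-2,-1],[0,0,0,0,0,-1,-1],[0,0,0,0,0,0,-1],[0,0,0,0,0,0,-1]]'; python3 -c "
from h import *
s=state();print(s['eef_pos'],np.degrees(s['tcp_rot']),s['ft_force'],s['moment'])"
```

```text
t: 9.8
eef_pos: [484.8, -217.7, 158.7]
tcp_rot: [-3.142, -0.0, 1.719]
ft_force: [1.0, 1.2, -0.3]
opening: 0.148
[ 484.78187199 -217.73853255  158.66654371] [-1.79999586e+02 -6.60986421e-03  9.85100937e+01] [ 0.97620033  1.1761486  -0.34778355] [ 0.1291069  -0.14064176  0.0017047 ]
```

```bash
python3 -m inch '[[0,0,0,0,0,-0.5,-1],[0,0,0,0,0,-0.5,-1],[0,0,0,0,0,0,-1],[0,0,0,0,0,0,-1]]'; python3 -m inch '[[0,0,0,0,0,-0.5,-1],[0,0,0,0,0,0,-1],[0,0,0,0,0,0,-1]]'; python3 -c "
from h import *
s=state();print(s['eef_pos'],np.degrees(s['tcp_rot']),s['ft_force'],s['moment'])"
```

```text
t: 10.2
eef_pos: [484.7, -217.7, 157.7]
tcp_rot: [-3.142, -0.0, 1.719]
ft_force: [0.8, 0.1, -0.9]
opening: 0.149
t: 10.5
eef_pos: [484.8, -217.8, 157.6]
tcp_rot: [3.141, 0.0, 1.719]
ft_force: [-1.7, 1.5, 5.0]
opening: 0.146
[ 484.78354982 -217.75706473  157.61496483] [1.79982175e+02 1.22098437e-02 9.85108783e+01] [-1.66326336  1.52552586  4.96404739] [ 0.33865184  0.22626947 -0.02405605]
```

Seated: 5 N upward at z = 157.6 mm, as calculated. Now the clockwise turn.

```bash
python3 -m inch '[[0,0,-4,0,0,0,-1],[0,0,-4,0,0,0,-1],[0,0,-4,0,0,0,-1],[0,0,-4,0,0,0,-1],[0,0,-4,0,0,0,-1],[0,0,0,0,0,0,-1]]'; python3 -c "
from h import *
s=state();print(s['eef_pos'],np.degrees(s['tcp_rot']),s['ft_force'],s['moment'])"
```

```text
t: 11.1
eef_pos: [485.1, -217.5, 157.6]
tcp_rot: [3.141, -0.0, 1.369]
ft_force: [0.9, 3.8, 5.4]
opening: 0.148
[ 485.08386411 -217.54764602  157.60311572] [ 1.79949593e+02 -1.34574900e-02  7.84322105e+01] [0.93466041 3.76916336 5.42580903] [ 0.60582621 -0.13667538 -0.02510339]
```

```bash
python3 -m inch '[[0,0,-4,0,0,0,-1],[0,0,-4,0,0,0,-1],[0,0,-4,0,0,0,-1],[0,0,-4,0,0,0,-1],[0,0,-4,0,0,0,-1],[0,0,0,0,0,0,-1],[0,0,0,0,0,0,-1],[0,0,0,0,0,0,-1]]'; python3 - <<'E'
from h import *
for _ in range(3):
    c=cam("wrist"); s=state();print(s['eef_pos'],np.degrees(s['tcp_rot']),s['ft_force'],s['moment'])
P=cloud(c); T=R.from_euler('xyz',s["tcp_rot"]).as_matrix(); L=(P-s["eef_pos"])@T
b=(abs(L[...,2]+21.2)<2.5)&(abs(L[...,0])<10)&(abs(L[...,1])<45); q=L[b]
ys=np.arange(-32,-12,2); w=[(lambda z:(z.min()+z.max())/2)(q[abs(q[:,1]-y)<1][:,0]) for y in ys]
print("bar slope in tool deg",np.degrees(np.polyfit(ys,w,1)[0]),w[0],len(q),"bar z world",np.median(P[b][:,2]))
# rib angles relative to mill centre
ctr=np.array([484.9,-218.3]); d=P[...,:2]-ctr; r=np.hypot(d[...,0],d[...,1]); a=np.degrees(np.arctan2(d[...,1],d[...,0]))
m=(r>54.5)&(r<60)&(P[...,2]>125)&(P[...,2]<145); print(np.unique(np.round(a[m]),return_counts=True))
save("w5.png",cv2.resize(c["color"][60:330,160:480],None,fx=2.4,fy=2.2))
c=cam("scene"); u,v=map(int,px(c,[484,-218,150])); save("s2.png",cv2.resize(c["color"][v-50:v+60,u-70:u+70],None,fx=5,fy=5,interpolation=cv2.INTER_CUBIC))
E
```

```text
t: 11.9
eef_pos: [485.1, -217.5, 157.6]
tcp_rot: [3.141, -0.001, 1.022]
ft_force: [0.7, 4.3, 5.4]
opening: 0.145
[ 485.16609232 -217.47811679  157.62806644] [ 1.79949975e+02 -4.03696397e-02  5.85785128e+01] [0.19514835 3.43275138 6.31036746] [ 0.70609288 -0.28608526  0.01496848]
[ 485.14166183 -217.45644274  157.61158026] [ 1.79953301e+02 -4.12134158e-02  5.85786843e+01] [0.74191645 3.67649845 4.90701838] [ 0.69377451 -0.23943761  0.03995041]
[ 485.14645484 -217.45804153  157.61610211] [ 1.79952794e+02 -4.26756123e-02  5.85766768e+01] [0.51137122 3.7969665  6.10207442] [ 0.69021913 -0.23539971  0.00574597]
bar slope in tool deg -0.020086119808652034 -1.1852177788439384 1823 bar z world 178.89424319309003
(array([-176., -175., -174., -173., -172., -171., -170., -169.,  106.,
        107.,  108.,  109.,  146.,  147.,  148.,  149.]), array([12, 14,  6,  7,  3,  5,  8,  2,  4,  4,  7, 15,  3,  8,  6, 12]))
```

View pics/w5.png

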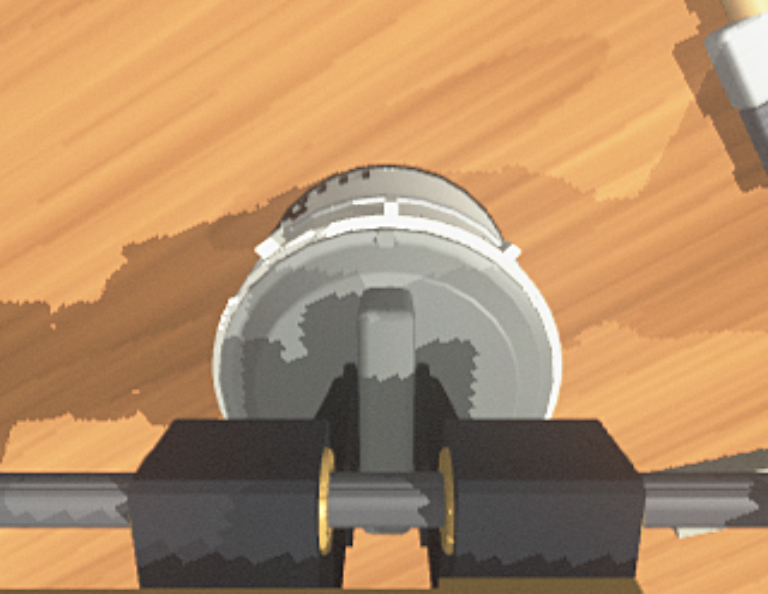

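View pics/s2.png

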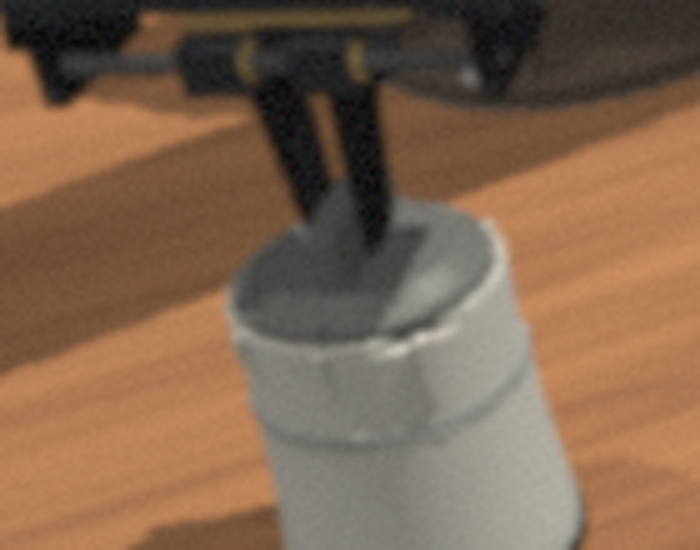

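The bar top at (386,290) points at the middle (pulse) rib at (391,210), and the lid lies flat in the collar. The rib is slightly clockwise of the bar line, so I trim by 0.5° and hand in while holding.

```bash
python3 -m inch '[[0,0,-0.5,0,0,0,-1],[0,0,0,0,0,0,-1],[0,0,0,0,0,0,-1],[0,0,0,0,0,0,-1]]'; python3 -c "
from h import *
s=state();print(s['t'],s['eef_pos'],np.degrees(s['tcp_rot']),s['ft_force'],s['opening']);print(ticket.job_done())"
```

```text
t: 12.5
eef_pos: [485.1, -217.5, 157.6]
tcp_rot: [3.141, -0.001, 1.014]
ft_force: [1.1, 2.4, 4.4]
opening: 0.142
12.5 [ 485.13309739 -217.4901503   157.58081902] [ 1.79954610e+02 -3.30653728e-02  5.81024900e+01] [1.1101097  2.44490957 4.38733062] 0.1424780319726953
the job is handed in; nothing more can be done
None
```

The lid is back on the mill, turned to the pulse mark, and I handed the job in at 12.5 s with the gripper still holding it there. I used the lid nearest the robot's base, at (577, 218) mm.

- **Seating:** the lugs went down through the notches and the lid sits flat. Contact was about 5 N upward with the tool tip at 157.6 mm, matching the calculated seated height.
- **Turn:** about 40.4° clockwise from the insertion yaw. In the last close-up, taken just before a final 0.5° trim, the bar pointed at the pulse rib. After the trim its measured heading was within about 0.3° of the rib angle, well short of the click.
- **Grip:** firm, with the bar straight in the jaws. The highest force I read was about 6 N.
- **Bystanders:** the arm did not touch anything else on its way.

**Not confirmed:** the switch angle could not be read directly. The measured moment about the vertical was too noisy to show the spring torque, so the pulse position rests on the geometry and the pictures. The top and wrist cameras disagreed by about 2 mm on the mill centre. I used the wrist camera's measurement of lid relative to mill, and the fit bore it out.

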